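# Close the hat steamer's bayonet filler cap and hold it home

## Robot

A 6-joint arm with a two-finger parallel gripper is mounted at the origin on the work surface. World frame = base frame: x ahead of the robot, y to its left, z up, the work surface at z = 0. Lengths are in m, angles in rad, forces in N, time in s.
With the tool pointing down it reaches from about 0.25 to 0.775 m from the base axis. Payload 4 kg.
Tool frame: the origin (TCP) lies at the very end of the fingers, on their centre line; the grasp point (between the pads) lies ctrl.grip_depth behind it (ctrl.grip_depth is the distance from the TCP to the grasp point, in m); z points along the fingers, y is the line along which they close (so a half turn about z gives the same grasp; the last joint's range is limited). The gripper opens to 94 mm and grips with 3 to 60 N. Pads are 16 mm wide; open, the fingers measure 119 mm over their backs; the gripper's body (75 mm by 177 mm) begins 78 mm behind the grasp point.
Start: joints at [-1.221, 0.087, 1.371, -0, 1.684, -0.103], TCP at [0.241, -0.495, 0.206] pointing down, gripper open.
Joint ranges: [-3.1, 3.1], [-0.76, 2.03], [0.27, 2.55], [-1.08, 4.22], [0.17, 2.65], [-2.57, 2.57]. Speed limits (rad/s): [2.79, 2.79, 3.14, 3.14, 3.14, 3.14].

## Interface

Orientations are given as a rotation vector (axis times angle).
In Python, from plant import status, eyes, order, ctrl gives the robot as it stands.
- The arm moves only by the tool move_arm, never from a script. Its argument "increments" is a list of rows, each a list of 5 numbers: the closure in counts, from 0 (fully open) to 255 (shut), then the shift along the tool's x, y, z normalised to -1 to 1, where 1 is 0.4 m, then the turn about the tool's z normalised to -1 to 1, where 1 is pi rad. A call has 1 to 10 rows; each row is the pose to reach, as a shift and turn from the pose commanded when the call began, along the tool's axes at that moment, turning the shorter way round; what a row does not reach only later rows make up. A row lasts 1/8 s, in which the tool goes at most 62.5 mm and 10.7 degrees, less where a joint would pass 70% of its speed; a pose out of reach is approached as far as the arm can. A call with a number of a shift or a turn outside -1 to 1 is refused whole. A call with a gripper value outside its range is refused whole. The fingers move at their own pace and stop on an object; the grip force is fixed at half the most. Time passes only in rows, so rows that repeat a pose let the fingers close. It gives the time, the measured TCP pose, the force, the opening and the grip force at its end, in the units of the state.
- status.get_state(): the state, without advancing time (a new reading comes with each control period).
- eyes.grab_frame(name): name is "side" or "top"; returns a dict with "color" (384x512x3 uint8, red, green, blue), "vfov" (degrees; the focal length in pixels is half the picture's height over the tangent of half this angle, whatever the lens; pixels are square), "cx", "cy" (the principal point, pixels), "cam_to_world" (4x4, takes a point from camera to world coordinates). Camera axes: x right, y up, looking along -z (the intrinsics and any distortion apply to the point x, -y, -z); pixel columns grow to the right and rows downward; lengths in m; the calibration is good to about 2 mm. A picture is of the moment at which its call begins. There is no depth.
- order.job_done(): hands the job in; it is judged then, once.
The state is a dict: "t": time; "q": joint angles; "joint_velocities": joint speeds; "effort": joint torques, N m; "eef_pos": TCP position; "tcp_rot": TCP orientation; "contact_force": force on the tool from outside, world axes, zero at the start; "torque": the same for the moment, N m; "width": finger opening in m; "gripper_force": force on a finger pad.
Only numpy, scipy, OpenCV 4.12 (cv2) and the standard library are available. Lean on these libraries where they do the work, as an engineer would, in place of code of your own. Each camera call takes 0.05 s, during which the arm holds its last target. There are 200 camera calls.

## Task

Close the hat steamer: slide its filler cap out through the open end of the cradle, set it on the steamer's filler collar with its lugs in the two notches, push it down against the spring and twist it a quarter turn clockwise (seen from above) as far as it goes. Then keep the cap pressed fully home, its flange flush on the collar, so that the gasket beds in: finish while still gripping it and pressing it down, without letting go. Leave everything else on the bench where it is.

Things in the scene. Friction and masses are not known exactly. Their poses are not given: they have to be found in the camera images.
- cap: The filler cap, about 150 g. Origin on its axis at the underside of its round steel flange (60 mm diameter, 6 mm thick), z up. Below: a spigot 30 mm in diameter, 22 mm long, foot chamfered, with two lugs along +x and -x. Above: a 22 mm post, then a black grip bar. Half a turn about z makes no difference. It starts in the cradle, its x within about 0.35 rad of the cradle's.
- grip (a point): Where to pinch the cap: middle of its upright grip bar, 41 mm above the cap's origin. The bar is 50 mm long along the cap's x (parallel to the lugs), 16 mm wide along its y (pinch across y), and spans 20 to 54 mm above the origin.
- lug (a point): Middle of the outer face of the cap's +x lug, 21 mm from the axis and 14 mm below the flange's underside; an equal lug is opposite. Each lug is 6 mm wide and 6 mm tall (11 to 17 mm below the underside).
- cradle: Fixed plywood holder for the cap, 86 mm long in x, 76 mm wide in y, 50 mm tall; origin on the table. Two rails along x, 46 mm apart, carry the cap's flange at height 36 mm. Steel lips above them, 48 mm apart, underside at 45 mm, top at 50 mm, overhang the flange: the cap cannot be lifted inside. Keep fingertips above the lips. The +x end is closed.
- mouth (a point): Middle of the cradle's open end, at rail height (36 mm), 40 mm from the cradle's origin along its -x, roughly towards the robot. The cap, slid out level along the cradle's -x, is clear of lips and rails when its origin is 32 mm or more beyond this point; from 25 mm on the rails no longer carry it.
- steamer: Fixed hat steamer: aluminium tank 150 mm wide, x from -70 to 180 mm, top at 100 mm, with a copper spout at x = 140 mm, 185 mm tall in all. Origin on the filler collar's axis, at table height. The collar's two notches lie towards the steamer's +x and -x.
- collar (a point): Centre of the steel collar's top face, height 130 mm; the cap's origin is here when fully home. Collar 68 mm across, bore 33 mm, notches 11 mm wide through its 6 mm top plate, out to the rim. Below the plate the lugs can turn clockwise (seen from above) about 86 degrees to a hard stop; counter-clockwise is blocked. Lugs clear the plate when the cap is less than 5 mm above home.
- plunger (a joint): Spring plunger in the collar, travel in m: 0 when free (its face 8 mm below the collar's top), about 0.014 with the cap fully home. It pushes the cap up with 4 N at 0, rising to 12 N at 0.014. If the turned cap is let go, it lifts the cap about 5 mm, lugs against the plate (reads about 0.009).
- spool: Wooden thread spool, 34 mm diameter, 32 mm tall, standing on the rear of the steamer's tank. Bystander.
- pin_tin: Round steel pin tin, 56 mm diameter, 24 mm tall, just behind the cradle. Bystander.
- felt_block: Grey felt rubbing block 55 x 34 x 22 mm, beside the cradle's mouth. Bystander.
- crown_block: Dark wooden domed hat block, 160 mm diameter, 132 mm tall, at the left of the table. Bystander.
- cup: Paper cup, 80 mm diameter, 100 mm tall, at the right of the table. Bystander.
- jar: Closed glass jar, 68 mm diameter, 90 mm tall, at the right of the table. Bystander.
- brush: Hand brush 170 mm long, lying near the robot. Bystander.

How it is judged:
By the outcome, as a careful person would: the job done as asked, in the order asked, and still so for the second after the job is handed in, while the arm keeps its last pose, push and grip.
It also fails if it takes over 56 s, if anything falls off the work surface, if the arm or the gripper's body presses on something with over 40 N, if the wrist force passes 120 N, or if a joint passes its speed limit or range.

## Working session

There is one attempt and no reset: what is moved stays moved. The work goes in short steps, Python scripts to look and compute and a tool call to move; the robot and the scene stay as the last step left them, time stands still between calls to the robot, and variables do not carry over. Pictures are saved under pics/ and viewed, at most 10 in all, crops included, and the job is handed in when it is done.

Besides the shell and the picture viewer there is one more tool, called after "Request:" by a JSON object that holds its "op" and its "data", one argument or row to a line. move_arm: Moves the arm, as the interface text tells. Its arguments: {"type":"object","properties":{"increments":{"type":"array"}},"required":["increments"]}

```bash
ls; mkdir -p pics; python3 - <<'E'
from plant import status, eyes, order, ctrl
import cv2, numpy as np
print(ctrl.grip_depth); s=status.get_state(); print({k:np.round(v,3) for k,v in s.items()})
for n in ("top","side"):
    f=eyes.grab_frame(n); cv2.imwrite(f"pics/{n}0.png",f["color"][:,:,::-1]); print({k:(np.round(v,4).tolist()) for k,v in f.items() if k!="color"})
E
```

```text
pics
0.0188
{'t': np.float64(0.0), 'q': array([-1.221,  0.088,  1.372,  0.   ,  1.684, -0.103]), 'joint_velocities': array([-0.001, -0.001, -0.   , -0.001, -0.002, -0.002]), 'effort': array([ 0.0000e+00, -3.4018e+01, -3.0243e+01,  7.2000e-02,  3.3000e-02,
       -0.0000e+00]), 'eef_pos': array([ 0.24 , -0.494,  0.204]), 'tcp_rot': array([-3.059, -0.705,  0.   ]), 'contact_force': array([ 0.409, -0.16 ,  0.078]), 'torque': array([ 0.011,  0.01 , -0.001]), 'gripper_force': np.float64(0.0), 'width': np.float64(0.094)}
{'vfov': 55.7113, 'cx': 259.6009, 'cy': 194.7683, 'cam_to_world': [[-0.0063, 0.9925, -0.1223, 0.4272], [-0.9997, -0.0093, -0.0234, 0.0013], [-0.0243, 0.1221, 0.9922, 1.2025], [0.0, 0.0, 0.0, 1.0]]}
{'vfov': 52.3008, 'cx': 254.9739, 'cy': 187.1418, 'cam_to_world': [[-0.7096, 0.5277, -0.4669, -0.0525], [-0.7045, -0.5469, 0.4524, 0.6152], [-0.0166, 0.6499, 0.7598, 1.1188], [0.0, 0.0, 0.0, 1.0]]}
```

View pics/top0.png

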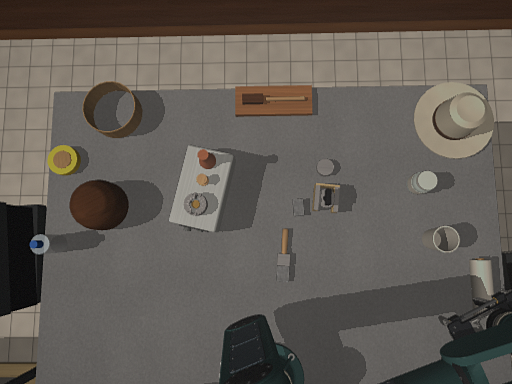

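View pics/side0.png

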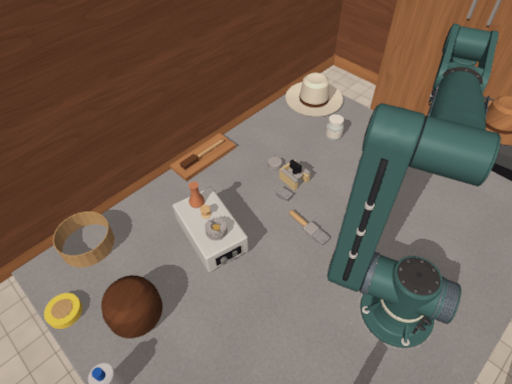

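The top view shows the steamer at about (200,190), with its collar at (196,204). The cradle is at about (327,197), with the cap's dark bar inside. The side view shows the collar at (216,229) and the cap at (296,168). I'll zoom in on both.

```bash
python3 - <<'E'
import cv2, numpy as np
t=cv2.imread("pics/top0.png"); s=cv2.imread("pics/side0.png")
c=lambda im,x,y,w=50,h=37: cv2.resize(im[y:y+h,x:x+w],(400,296),interpolation=cv2.INTER_CUBIC)
m=np.vstack([np.hstack([c(t,300,180),c(t,170,185)]),np.hstack([c(s,270,155),c(s,190,210)])])
cv2.imwrite("pics/zoom0.png",m)
E
```

```text
(no output)
```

View pics/zoom0.png

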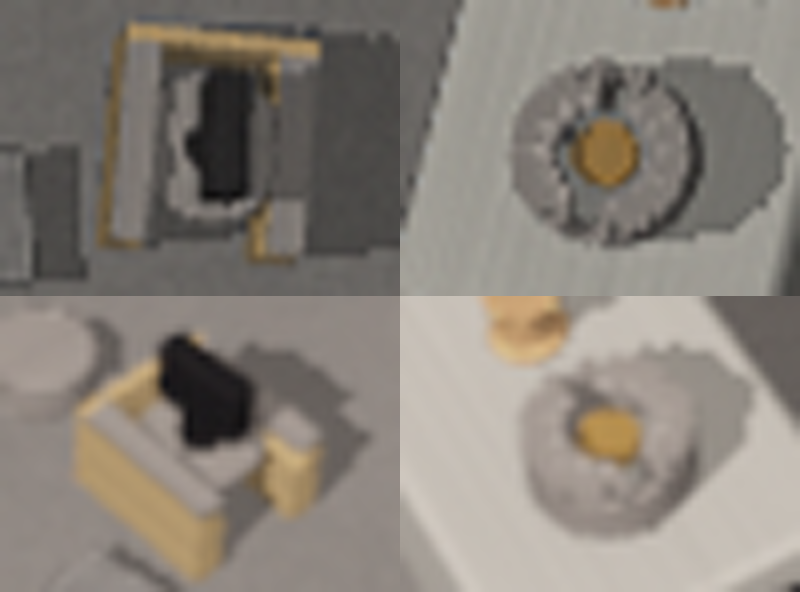

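```bash
cat > h.py <<'E'
import cv2, numpy as np
from scipy.spatial.transform import Rotation as R
from plant import status, eyes, order, ctrl
def K(f):
    h=f["color"].shape[0]; return h/2/np.tan(np.radians(f["vfov"])/2)
def ray(f,u,v):
    d=np.array([(u-f["cx"])/K(f),-(v-f["cy"])/K(f),-1.]); T=np.array(f["cam_to_world"]); return T[:3,3],T[:3,:3]@d
def onz(f,p,z):
    o,d=ray(f,*p); return o+d*(z-o[2])/d[2]
def tri(fa,pa,fb,pb):
    o1,d1=ray(fa,*pa); o2,d2=ray(fb,*pb); k=np.linalg.lstsq(np.c_[d1,-d2],o2-o1,rcond=None)[0]
    a,b=o1+k[0]*d1,o2+k[1]*d2; return (a+b)/2,np.linalg.norm(a-b)
def proj(f,p):
    T=np.array(f["cam_to_world"]); c=T[:3,:3].T@(np.array(p)-T[:3,3]); k=K(f)/-c[2]
    return np.array([f["cx"]+c[0]*k,f["cy"]-c[1]*k])
def bar(f,lo,hi,thr=45):
    """darkest blob in window: centroid, minAreaRect"""
    im=f["color"]; w=im[lo[1]:hi[1],lo[0]:hi[0]].max(2)
    m=(w<thr).astype(np.uint8); n,l,s,c=cv2.connectedComponentsWithStats(m); i=1+np.argmax(s[1:,4])
    ys,xs=np.where(l==i); return (c[i]+lo), cv2.minAreaRect(np.c_[xs,ys].astype(np.float32)), s[i]
E
python3 - <<'E'
from h import *
t=eyes.grab_frame("top"); s=eyes.grab_frame("side")
z=lambda o,u,v:(o[0]+(u+.5)/8-.5,o[1]+(v+.5)/8-.5)
T1=lambda u,v:z((300,180),u,v); T2=lambda u,v:z((170,185),u-400,v); S1=lambda u,v:z((270,155),u,v-296); S2=lambda u,v:z((190,210),u-400,v-296)
r=lambda a:np.round(a,4)
print("cradle lip corners LT LB RT RB", *[r(onz(t,T1(*p),.05)) for p in [(128,42),(110,243),(318,57),(305,256)]])
print("side lip: left bottom outer", r(onz(s,S1(210,515),.05)),"left top",r(onz(s,S1(80,412),.05)))
b=bar(t,(318,182),(338,210)); print("bar top",b, r(onz(t,b[0],.085)))
b=bar(s,(285,155),(305,180)); print("bar side",b)
print("bar ends top", r(onz(t,T1(228,68),.09)),r(onz(t,T1(228,200),.09)))
# plunger yellow
for n,f,lo,hi in (("top",t,(183,192),(210,217)),("side",s,(203,218),(228,242))):
    w=f["color"][lo[1]:hi[1],lo[0]:hi[0]].astype(int); m=(w[...,0]-w[...,2]>60)
    ys,xs=np.where(m); c=np.array([xs.mean(),ys.mean()])+lo; print(n,"plunger",c,m.sum(),r(onz(f,c,.122)))
print("collar extents top", *[r(onz(t,T2(*p),.13)) for p in [(512,152),(690,152),(605,62),(605,245)]])
print("notches", r(onz(t,T2(612,95),.13)), r(onz(t,T2(578,222),.13)))
print("tank corners top", *[r(onz(t,p,.1)) for p in [(189,147),(170,222),(233,154),(216,231)]])
print("tank corners side", *[r(onz(s,p,.1)) for p in [(174,208),(211,264),(208,193),(245,240)]])
E
```

```text
cradle lip corners LT LB RT RB [ 0.5996 -0.1507  0.05  ] [ 0.5192 -0.1415  0.05  ] [ 0.5928 -0.226   0.05  ] [ 0.5134 -0.2182  0.05  ]
side lip: left bottom outer [ 0.5152 -0.1418  0.05  ] left top [ 0.6009 -0.1482  0.05  ]
bar top (array([327.35353535, 196.70707071]), ((8.5, 14.5), (15.0, 7.0), 90.0), array([ 5,  7,  8, 16, 99], dtype=int32)) [ 0.557  -0.1813  0.085 ]
bar side (array([295.21276596, 166.91489362]), ((9.576923370361328, 12.384614944458008), (13.035454750061035, 9.429903030395508), 33.6900634765625), array([ 5,  5, 11, 14, 94], dtype=int32))
bar ends top [ 0.5831 -0.1835  0.09  ] [ 0.5321 -0.182   0.09  ]
top plunger [195.5 203.8] 40 [0.5349 0.2193 0.122 ]
side plunger [215.83783784 226.75675676] 37 [0.5336 0.2202 0.122 ]
collar extents top [0.5351 0.2535 0.13  ] [0.5345 0.1869 0.13  ] [0.5686 0.2192 0.13  ] [0.5001 0.2181 0.13  ]
notches [0.5561 0.2164 0.13  ] [0.5087 0.2283 0.13  ]
tank corners top [0.7155 0.2469 0.1   ] [0.482 0.301 0.1  ] [0.6915 0.1091 0.1   ] [0.4537 0.1601 0.1   ]
tank corners side [0.7019 0.2579 0.1   ] [0.4571 0.3095 0.1   ] [0.67   0.1379 0.1   ] [0.445  0.1816 0.1   ]
```

The two views agree within 2 mm:

| Item | Position | Yaw |
|---|---|---|
| Collar | (0.5345, 0.2195) | about -12.7° |
| Cap bar | (0.557, -0.183) | about -2° |
| Cradle | – | about -5.6° |

I'll grasp with the tool's x at 178°, so that joint 6 keeps enough range for the final twist.

```bash
cat >> h.py <<'E'
def plan(xyz,yaw_deg):
    s=status.get_state(); Rm=R.from_rotvec(s["tcp_rot"]).as_matrix(); p=np.array(s["eef_pos"])
    psi=np.degrees(np.arctan2(Rm[1,0],Rm[0,0])); d=(yaw_deg-psi+180)%360-180
    print("t",round(s["t"],2),"p",p.round(4),"psi",round(psi,2),"tilt",np.degrees(np.arccos(-Rm[2,2])).round(2),"q",np.round(s["q"],2),"F",np.round(s["contact_force"],1),"M",np.round(s["torque"],2),"w",round(s["width"],4),"gf",round(s["gripper_force"],1))
    print("row:",(Rm.T@(np.array(xyz)-p)/.4).round(4),"turn",round(-d/180,4), "dpsi",round(d,1))
E
python3 -c "
from h import *
plan((.557,-.183,.16),178)"
```

```text
t 0.2 p [ 0.2405 -0.4943  0.2048] psi 25.94 tilt 0.08 q [-1.22  0.09  1.37  0.    1.68 -0.1 ] F [0.  0.1 0.9] M [ 0.03 -0.02 -0.01] w 0.0941 gf 0.0
row: [ 1.0519 -0.3535  0.1126] turn -0.8448 dpsi 152.1
```

Request:
{"op": "move_arm", "data": {
  "increments": [
    [0,0.15,-0.05,0,-0.06],
    [0,0.3,-0.1,0,-0.12],
    [0,0.45,-0.15,0,-0.18],
    [0,0.6,-0.2,0,-0.24],
    [0,0.75,-0.25,0,-0.3],
    [0,0.9,-0.3,0,-0.36],
    [0,1.0,-0.35,0,-0.42],
    [0,1.0,-0.35,0,-0.48],
    [0,1.0,-0.35,0,-0.54],
    [0,1.0,-0.35,0.1,-0.6]
  ]
}}

```text
t: 1.45
eef_pos: [0.5415, -0.1944, 0.1688]
tcp_rot: [1.23, 2.882, -0.001]
contact_force: [0.8, -0.5, -0.4]
width: 0.0943
gripper_force: 0.0
```

```bash
python3 -c "
from h import *
plan((.557,-.183,.12),178)"
```

```text
t 1.45 p [ 0.5415 -0.1944  0.1688] psi 133.77 tilt 0.49 q [-0.44  0.15  1.38 -0.    1.61 -1.21] F [ 0.8 -0.5 -0.4] M [-0.   -0.15 -0.03] w 0.0943 gf 0.0
row: [-0.0053  0.0474  0.1222] turn -0.2457 dpsi 44.2
```

Request:
{"op": "move_arm", "data": {
  "increments": [
    [0,0,0.02,0.05,-0.06],
    [0,0,0.04,0.1,-0.12],
    [0,0,0.045,0.12,-0.18],
    [0,0,0.045,0.12,-0.245],
    [0,0,0.045,0.12,-0.245],
    [0,0,0.045,0.12,-0.245]
  ]
}}

```text
t: 2.2
eef_pos: [0.5522, -0.1814, 0.1176]
tcp_rot: [0.073, 3.141, -0.0]
contact_force: [0.3, 0.3, 0.1]
width: 0.0945
gripper_force: 0.0
```

```bash
python3 -c "
from h import *
plan((.557,-.183,.0585),178)
t=eyes.grab_frame('top');s=eyes.grab_frame('side')
c=lambda im,x,y:cv2.resize(im[y:y+74,x:x+50],(400,592),interpolation=cv2.INTER_CUBIC)
m=np.hstack([c(t['color'],300,160),c(s['color'],270,130)]);cv2.imwrite('pics/g1.png',m[:,:,::-1])
for z in (.118,): print(proj(t,(.557,-.183,z)),proj(s,(.557,-.183,z)))"
```

```text
t 2.2 p [ 0.5522 -0.1814  0.1176] psi 177.33 tilt 0.01 q [-0.41  0.19  1.43 -0.    1.52 -1.94] F [0.3 0.3 0.1] M [ 0.1  -0.15 -0.03] w 0.0945 gf 0.0
row: [-0.0122 -0.0034  0.1477] turn -0.0037 dpsi 0.7
[329.67923148 195.39992392] [295.70359384 157.19769813]
```

View pics/g1.png

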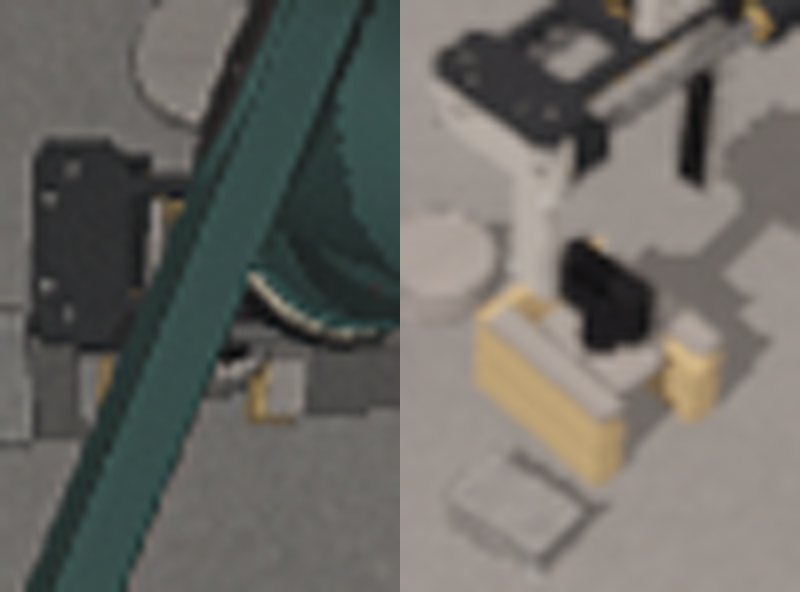

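The side view shows the open fingers straddling the bar, with tips at about (337,165) and (356,152) in full-frame pixels. Now I'll descend and close.

Request:
{"op": "move_arm", "data": {
  "increments": [
    [0,-0.012,-0.003,0.07,0],
    [0,-0.012,-0.003,0.145,0],
    [0,-0.012,-0.003,0.145,0],
    [0,-0.012,-0.003,0.145,0],
    [255,-0.012,-0.003,0.145,0],
    [255,-0.012,-0.003,0.145,0],
    [255,-0.012,-0.003,0.145,0],
    [255,-0.012,-0.003,0.145,0],
    [255,-0.012,-0.003,0.145,0],
    [255,-0.012,-0.003,0.145,0]
  ]
}}

```text
t: 3.55
eef_pos: [0.5569, -0.1828, 0.0594]
tcp_rot: [-0.069, -3.141, 0.0]
contact_force: [-0.3, 0.5, -0.3]
width: 0.0373
gripper_force: 0.0
```

```bash
python3 -c "
from h import *
plan((.5522-.09,-.183+.009,.0595),178)"
```

```text
t 3.55 p [ 0.5569 -0.1828  0.0594] psi 177.47 tilt 0.0 q [-0.41  0.24  1.49 -0.    1.41 -1.94] F [-0.3  0.5 -0.3] M [ 0.06 -0.15 -0.01] w 0.0373 gf 0.0
row: [ 2.374e-01  1.140e-02 -1.000e-04] turn -0.0029 dpsi 0.5
```

Request:
{"op": "move_arm", "data": {
  "increments": [
    [255,0,0,0,0],
    [255,0,0,0,0],
    [255,0,0,0,0],
    [255,0,0,0,0]
  ]
}}

```text
t: 4.05
eef_pos: [0.5569, -0.183, 0.0595]
tcp_rot: [0.069, 3.141, -0.001]
contact_force: [1.0, -0.2, 0.6]
width: 0.0157
gripper_force: 30.0
```

```bash
python3 -c "
from h import *
plan((.5569-.095*.995,-.1828+.0093,.0594),178)"
```

```text
t 4.05 p [ 0.5569 -0.183   0.0595] psi 177.47 tilt 0.03 q [-0.41  0.24  1.49 -0.    1.41 -1.94] F [ 1.  -0.2  0.6] M [-0.1  -0.12 -0.01] w 0.0157 gf 30.0
row: [2.371e-01 1.330e-02 2.000e-04] turn -0.003 dpsi 0.5
```

Request:
{"op": "move_arm", "data": {
  "increments": [
    [255,0,0,-0.002,0],
    [255,0.03,0.0017,-0.003,0],
    [255,0.06,0.0034,-0.003,0],
    [255,0.09,0.005,-0.003,0],
    [255,0.09,0.005,-0.003,0]
  ]
}}

```text
t: 4.68
eef_pos: [0.5199, -0.179, 0.0608]
tcp_rot: [-0.07, -3.141, -0.0]
contact_force: [0.9, -0.6, -1.3]
width: 0.016
gripper_force: 30.0
```

```bash
python3 -c "
from h import *
plan((.5569-.095*.995,-.183+.0093,.0605),177.5)"
```

```text
t 4.67 p [ 0.5199 -0.179   0.0608] psi 177.45 tilt 0.01 q [-0.43  0.16  1.58 -0.    1.4  -1.96] F [ 0.9 -0.6 -1.3] M [ 0.09 -0.1   0.02] w 0.016 gf 30.0
row: [0.1444 0.0069 0.0007] turn -0.0003 dpsi 0.1
```

Request:
{"op": "move_arm", "data": {
  "increments": [
    [255,0.04,0.0019,0,0],
    [255,0.08,0.0038,0,0],
    [255,0.12,0.0057,0,0],
    [255,0.15,0.007,0,0],
    [255,0.15,0.007,0,0],
    [255,0.15,0.007,0,0]
  ]
}}

```text
t: 5.42
eef_pos: [0.4616, -0.1739, 0.0609]
tcp_rot: [0.07, 3.14, -0.001]
contact_force: [0.3, -0.5, -1.0]
width: 0.0158
gripper_force: 30.0
```

```bash
python3 -c "
from h import *
plan((.4605,-.1735,.215),167.3)
t=eyes.grab_frame('top');s=eyes.grab_frame('side')
c=lambda im,x,y:cv2.resize(im[y:y+74,x:x+50],(400,592),interpolation=cv2.INTER_CUBIC)
m=np.hstack([c(t['color'],290,170),c(s['color'],280,140)]);cv2.imwrite('pics/g2.png',m[:,:,::-1])"
```

```text
t 5.42 p [ 0.4616 -0.1739  0.0609] psi 177.46 tilt 0.06 q [-0.48  0.04  1.72  0.    1.39 -2.  ] F [ 0.3 -0.5 -1. ] M [ 0.05 -0.13 -0.01] w 0.0158 gf 30.0
row: [ 0.0023  0.0008 -0.3851] turn 0.0565 dpsi -10.2
```

View pics/g2.png

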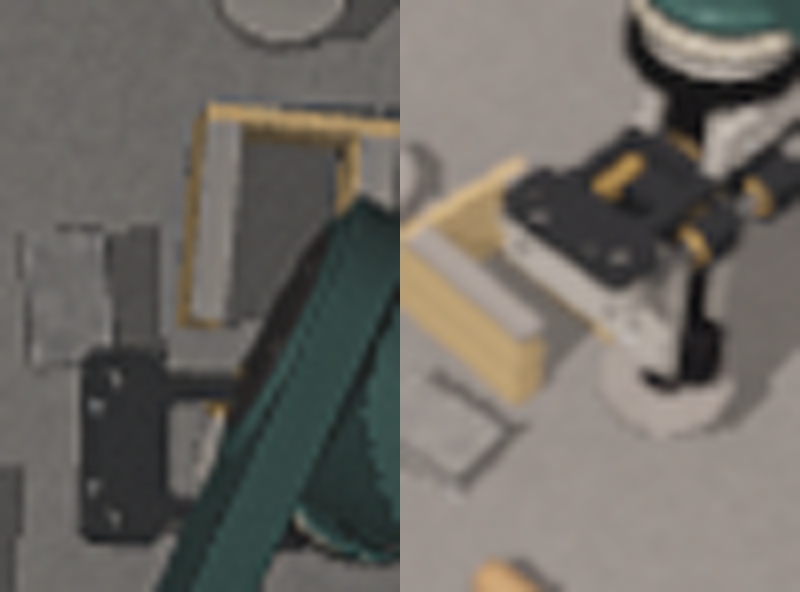

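The cap hangs in the gripper, fully clear of the cradle, with its flange at about (363,189) in the side view. Next I'll lift it.

Request:
{"op": "move_arm", "data": {
  "increments": [
    [255,0,0,-0.12,0],
    [255,0,0,-0.24,0.02],
    [255,0,0,-0.36,0.04],
    [255,0,0,-0.385,0.056],
    [255,0,0,-0.385,0.056]
  ]
}}

```text
t: 6.15
eef_pos: [0.4621, -0.174, 0.216]
tcp_rot: [0.343, 3.12, -0.002]
contact_force: [-0.6, -0.5, -2.1]
width: 0.0158
gripper_force: 30.0
```

```bash
python3 -c "
from h import *
plan((.5345,.2195,.215),167.3)"
```

```text
t 6.15 p [ 0.4621 -0.174   0.216 ] psi 167.44 tilt 0.17 q [-0.48 -0.04  1.48 -0.    1.7  -1.83] F [-0.6 -0.5 -2.1] M [ 0.05 -0.14 -0.  ] w 0.0158 gf 30.0
row: [0.0373 0.9997 0.0016] turn 0.0008 dpsi -0.1
```

Request:
{"op": "move_arm", "data": {
  "increments": [
    [255,0.004,0.1,0,0],
    [255,0.01,0.25,0,0],
    [255,0.015,0.4,0,0],
    [255,0.02,0.55,0,0],
    [255,0.027,0.7,0,0],
    [255,0.032,0.85,0,0],
    [255,0.036,0.95,0,0],
    [255,0.037,1.0,0,0],
    [255,0.037,1.0,0,0],
    [255,0.037,1.0,0,0]
  ]
}}

```text
t: 7.4
eef_pos: [0.534, 0.2184, 0.2143]
tcp_rot: [-0.347, -3.122, 0.002]
contact_force: [-0.1, -0.0, -0.5]
width: 0.0157
gripper_force: 30.0
```

```bash
python3 -c "
from h import *
plan((.5345,.2195,.19),167.3)
t=eyes.grab_frame('top');s=eyes.grab_frame('side')
c=lambda im,x,y:cv2.resize(im[y:y+74,x:x+50],(400,592),interpolation=cv2.INTER_CUBIC)
m=np.hstack([c(t['color'],170,160),c(s['color'],190,170)]);cv2.imwrite('pics/g3.png',m[:,:,::-1])
for p in [(.5345,.2195,.13),(.5345,.2195,.1915),(.5345,.2195,.1975)]: print(((proj(s,p)-[190,170]+.5)*8-.5+[400,0]).round(1))"
```

```text
t 7.4 p [0.534  0.2184 0.2143] psi 167.32 tilt 0.08 q [ 0.29  0.15  1.29 -0.    1.71 -1.06] F [-0.1 -0.  -0.5] M [ 0.04 -0.16 -0.05] w 0.0157 gf 30.0
row: [-0.0006  0.0031  0.0608] turn 0.0001 dpsi -0.0
[608.2 443.3]
[592.7 347.5]
[591.1 337.8]
```

View pics/g3.png

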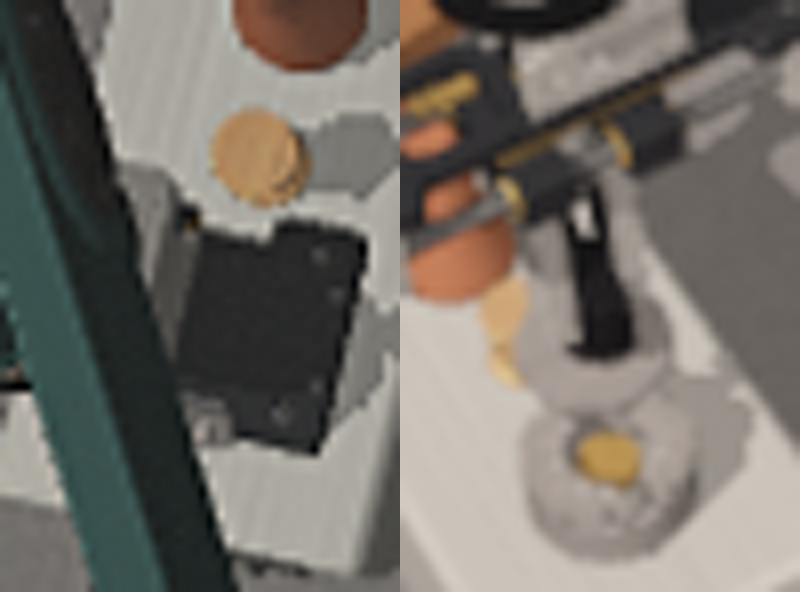

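The flange is centred at about (594,348) in the zoom, within about 1 px of the prediction, and the collar is below it at (608,445). I'll go lower and take one closer look before inserting.

Request:
{"op": "move_arm", "data": {
  "increments": [
    [255,-0.0006,0.003,0.03,0],
    [255,-0.0006,0.003,0.055,0],
    [255,-0.0006,0.003,0.055,0],
    [255,-0.0006,0.003,0.055,0]
  ]
}}

```text
t: 8.0
eef_pos: [0.5345, 0.2209, 0.1925]
tcp_rot: [-0.345, -3.122, 0.0]
contact_force: [-0.4, 0.4, -0.4]
width: 0.0158
gripper_force: 30.0
```

```bash
python3 -c "
from h import *
plan((.5345,.2195,.165),167.3)
fs=[eyes.grab_frame('side') for _ in range(4)]; s=fs[0]; im=np.mean([f['color'] for f in fs],0).astype(np.uint8)
x,y=196,200
m=cv2.resize(im[y:y+46,x:x+40],(680,782)[:2],interpolation=cv2.INTER_CUBIC)[:595];cv2.imwrite('pics/g4.png',m[:,:,::-1])
st=status.get_state(); p=st['eef_pos']; a=np.radians(np.arange(0,360,1))
z=lambda q:((q-[x,y]+.5)*17-.5).round(0)
for nm,c,r in (('flange bottom',(p[0],p[1],p[2]-.0235),.03),('flange top',(p[0],p[1],p[2]-.0175),.03),('collar top',(.5345,.2195,.13),.034)):
  e=np.array([proj(s,(c[0]+r*np.cos(t),c[1]+r*np.sin(t),c[2])) for t in a]); print(nm,'c',z(proj(s,c)),'L',z(e[e[:,0].argmin()]),'R',z(e[e[:,0].argmax()]),'B',z(e[e[:,1].argmax()]),'T',z(e[e[:,1].argmin()]))
"
```

```text
t 8.0 p [0.5345 0.2209 0.1925] psi 167.39 tilt 0.01 q [ 0.29  0.15  1.32 -0.    1.67 -1.06] F [-0.4  0.4 -0.4] M [ 0.09 -0.18 -0.02] w 0.0158 gf 30.0
row: [-0.0008 -0.0034  0.0688] turn 0.0005 dpsi -0.1
flange bottom c [312. 308.] L [142. 322.] R [482. 298.] B [298. 448.] T [326. 172.]
flange top c [309. 288.] L [138. 302.] R [479. 278.] B [295. 428.] T [323. 152.]
collar top c [341. 433.] L [153. 448.] R [529. 425.] B [326. 590.] T [355. 281.]
```

View pics/g4.png

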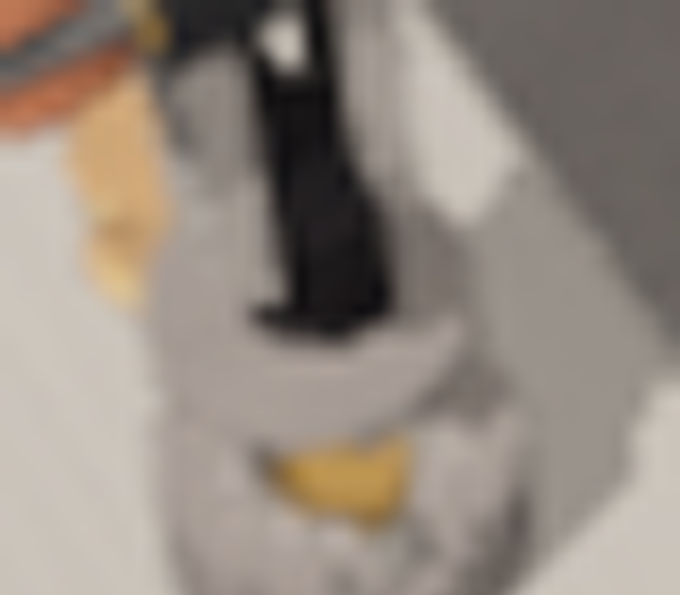

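The side view shows the flange edge at left 150 and bottom about 445 in the zoom. The prediction was 142 and 448, and the collar has the same small bias, so the cap is roughly centred. I'll descend in steps and watch the force.

Request:
{"op": "move_arm", "data": {
  "increments": [
    [255,-0.0008,-0.003,0.02,0],
    [255,-0.0008,-0.003,0.04,0],
    [255,-0.0008,-0.003,0.048,0],
    [255,-0.0008,-0.003,0.048,0],
    [255,-0.0008,-0.003,0.048,0]
  ]
}}

```text
t: 8.82
eef_pos: [0.5347, 0.2198, 0.1737]
tcp_rot: [0.345, 3.122, 0.0]
contact_force: [-0.6, 0.2, -0.4]
width: 0.0158
gripper_force: 30.0
```

```bash
python3 -c "
from h import *
plan((.5345,.2195,.168),167.3)"
```

```text
t 8.82 p [0.5347 0.2198 0.1737] psi 167.39 tilt 0.02 q [ 0.29  0.16  1.36 -0.    1.63 -1.06] F [-0.6  0.2 -0.4] M [ 0.06 -0.15  0.01] w 0.0158 gf 30.0
row: [ 0.0005 -0.0008  0.0141] turn 0.0005 dpsi -0.1
```

Request:
{"op": "move_arm", "data": {
  "increments": [
    [255,0.0005,-0.0008,0.005,0],
    [255,0.0005,-0.0008,0.01,0],
    [255,0.0005,-0.0008,0.015,0],
    [255,0.0005,-0.0008,0.015,0],
    [255,0.0005,-0.0008,0.015,0]
  ]
}}

```text
t: 9.45
eef_pos: [0.5344, 0.2195, 0.1675]
tcp_rot: [0.345, 3.122, -0.0]
contact_force: [0.1, 0.2, -1.1]
width: 0.0159
gripper_force: 30.0
```

```bash
python3 -c "
from h import *
plan((.5345,.2195,.158),167.3)"
```

```text
t 9.45 p [0.5344 0.2195 0.1675] psi 167.39 tilt 0.01 q [ 0.29  0.16  1.37 -0.    1.62 -1.06] F [ 0.1  0.2 -1.1] M [ 0.02 -0.11 -0.02] w 0.0159 gf 30.0
row: [-0.0003  0.0001  0.0237] turn 0.0005 dpsi -0.1
```

Request:
{"op": "move_arm", "data": {
  "increments": [
    [255,0,0,0.007,0],
    [255,0,0,0.014,0],
    [255,0,0,0.02,0],
    [255,0,0,0.025,0],
    [255,0,0,0.025,0]
  ]
}}

```text
t: 10.07
eef_pos: [0.5345, 0.2195, 0.1589]
tcp_rot: [0.345, 3.121, 0.001]
contact_force: [-3.4, -0.8, 7.7]
width: 0.0155
gripper_force: 30.0
```

```bash
python3 -c "
from h import *
plan((.5345,.2195,.1535),167.3)"
```

```text
t 10.07 p [0.5345 0.2195 0.1589] psi 167.39 tilt 0.08 q [ 0.29  0.16  1.38 -0.    1.6  -1.06] F [-3.4 -0.8  7.7] M [-0.17  0.46  0.01] w 0.0155 gf 30.0
row: [-0.0001  0.0001  0.0134] turn 0.0005 dpsi -0.1
```

Request:
{"op": "move_arm", "data": {
  "increments": [
    [255,0.0012,0,0.006,0],
    [255,0.0012,0,0.012,0],
    [255,0.0012,0,0.016,0],
    [255,0.0012,0,0.016,0],
    [255,0.0012,0,0.016,0]
  ]
}}

```text
t: 10.7
eef_pos: [0.5344, 0.2195, 0.1538]
tcp_rot: [0.345, 3.12, 0.001]
contact_force: [-2.1, -1.2, 9.6]
width: 0.016
gripper_force: 30.0
```

```bash
python3 -c "
from h import *
plan((.5345,.2195,.1535),167.3)"
```

```text
t 10.7 p [0.5344 0.2195 0.1538] psi 167.39 tilt 0.17 q [ 0.29  0.16  1.39 -0.    1.59 -1.06] F [-2.1 -1.2  9.6] M [-0.29  0.61  0.  ] w 0.016 gf 30.0
row: [-0.0002  0.0001  0.0007] turn 0.0005 dpsi -0.1
```

Request:
{"op": "move_arm", "data": {
  "increments": [
    [255,0.001,0,0.002,0.03],
    [255,0.001,0,0.002,0.08],
    [255,0.001,0,0.002,0.13],
    [255,0.001,0,0.002,0.18],
    [255,0.001,0,0.002,0.2],
    [255,0.001,0,0.002,0.2]
  ]
}}

```text
t: 11.45
eef_pos: [0.5356, 0.2201, 0.1537]
tcp_rot: [1.291, 2.857, 0.007]
contact_force: [0.2, -0.9, 10.3]
width: 0.0157
gripper_force: 30.0
```

```bash
python3 -c "
from h import *
plan((.5345,.2195,.1535),81.3)"
```

```text
t 11.45 p [0.5356 0.2201 0.1537] psi 131.37 tilt 0.43 q [ 0.29  0.16  1.39 -0.    1.58 -0.43] F [ 0.2 -0.9 10.3] M [-0.14 -0.03 -0.03] w 0.0157 gf 30.0
row: [ 0.0008 -0.003   0.0005] turn 0.2781 dpsi -50.1
```

Request:
{"op": "move_arm", "data": {
  "increments": [
    [255,0,0,0,0.05],
    [255,0,0,0,0.1],
    [255,0,0,0,0.15],
    [255,0,0,0,0.2],
    [255,0,0,0,0.23],
    [255,0,0,0,0.23]
  ]
}}

```text
t: 12.2
eef_pos: [0.5358, 0.22, 0.1538]
tcp_rot: [2.219, 2.217, 0.011]
contact_force: [0.5, -1.0, 9.4]
width: 0.0161
gripper_force: 30.0
```

```bash
python3 -c "
from h import *
plan((.5345,.2195,.1535),81.3)"
```

```text
t 12.2 p [0.5358 0.22   0.1538] psi 89.95 tilt 0.46 q [ 0.29  0.16  1.39 -0.    1.58  0.29] F [ 0.5 -1.   9.4] M [-0.14  0.   -0.06] w 0.0161 gf 30.0
row: [-0.0014 -0.0034  0.0008] turn 0.0481 dpsi -8.7
```

Request:
{"op": "move_arm", "data": {
  "increments": [
    [255,0,0,0,0.02],
    [255,0,0,0,0.04],
    [255,0,0,0,0.055],
    [255,0,0,0,0.055]
  ]
}}

```text
t: 12.7
eef_pos: [0.5356, 0.2201, 0.1538]
tcp_rot: [2.402, 2.019, 0.01]
contact_force: [-1.3, -1.0, 10.3]
width: 0.0155
gripper_force: 30.0
```

```bash
python3 -c "
from h import *
plan((.5345,.2195,.1535),81.3)"
```

```text
t 12.7 p [0.5356 0.2201 0.1538] psi 80.09 tilt 0.42 q [ 0.29  0.16  1.39 -0.    1.58  0.47] F [-1.3 -1.  10.3] M [-0.13  0.08  0.14] w 0.0155 gf 30.0
row: [-0.0019 -0.0023  0.0007] turn -0.0067 dpsi 1.2
```

Request:
{"op": "move_arm", "data": {
  "increments": [
    [255,0,0,0,0.01],
    [255,0,0,0,0.02],
    [255,0,0,0,0.02]
  ]
}}

```text
t: 13.08
eef_pos: [0.5356, 0.2201, 0.1538]
tcp_rot: [2.463, 1.945, 0.011]
contact_force: [0.2, -0.7, 10.8]
width: 0.016
gripper_force: 30.9
```

```bash
python3 -c "
from h import *
plan((.5345,.2195,.1535),81.3)"
```

```text
t 13.07 p [0.5356 0.2201 0.1538] psi 76.6 tilt 0.44 q [ 0.29  0.16  1.39 -0.    1.58  0.53] F [ 0.2 -0.7 10.8] M [-0.21  0.02  0.76] w 0.016 gf 30.9
row: [-0.0021 -0.0024  0.0007] turn -0.0261 dpsi 4.7
```

The stop is reached after about 87°, with the moment rising to 0.76 N m. Now I'll press down until the force shows flange-on-collar contact.

Request:
{"op": "move_arm", "data": {
  "increments": [
    [255,0,0,0.002,-0.006],
    [255,0,0,0.004,-0.006],
    [255,0,0,0.004,-0.006],
    [255,0,0,0.004,-0.006]
  ]
}}

```text
t: 13.58
eef_pos: [0.5356, 0.2202, 0.1537]
tcp_rot: [2.444, 1.968, 0.012]
contact_force: [-1.7, -2.1, 15.0]
width: 0.0161
gripper_force: 30.4
```

```bash
python3 -c "
from h import *
plan((.5345,.2195,.1535),81.3)"
```

```text
t 13.57 p [0.5356 0.2202 0.1537] psi 77.67 tilt 0.49 q [ 0.29  0.16  1.39 -0.    1.58  0.51] F [-1.7 -2.1 15. ] M [-0.36  0.41  0.6 ] w 0.0161 gf 30.4
row: [-0.0022 -0.0024  0.0005] turn -0.0202 dpsi 3.6
```

Request:
{"op": "move_arm", "data": {
  "increments": [
    [255,0,0,0.003,0],
    [255,0,0,0.005,0],
    [255,0,0,0.005,0],
    [255,0,0,0.005,0],
    [255,0,0,0.005,0],
    [255,0,0,0.005,0],
    [255,0,0,0.005,0],
    [255,0,0,0.005,0]
  ]
}}

```text
t: 14.58
eef_pos: [0.5357, 0.2203, 0.1536]
tcp_rot: [2.444, 1.967, 0.014]
contact_force: [-3.9, -1.6, 20.2]
width: 0.0152
gripper_force: 30.4
```

```bash
python3 -c "
from h import *
plan((.5345,.2195,.1535),81.3)
print(R.from_rotvec(status.get_state()['tcp_rot']).as_matrix()[:,2].round(4))
fs=[eyes.grab_frame('side') for _ in range(4)]; s=fs[0]; im=np.mean([f['color'] for f in fs],0).astype(np.uint8)
t=eyes.grab_frame('top')['color']
c=lambda im,x,y:cv2.resize(im[y:y+60,x:x+40],(400,600),interpolation=cv2.INTER_CUBIC)
m=np.hstack([c(t,175,175),c(im,196,195)]);cv2.imwrite('pics/g5.png',m[:,:,::-1])
a=np.radians(np.arange(0,360,1)); z=lambda q:((q-[196,195]+.5)*10-.5+[400,0]).round(0)
for nm,h,r in (('flange top home',.136,.03),('flange top 5mm up',.141,.03),('collar top',.13,.034)):
  e=np.array([proj(s,(.5345+r*np.cos(k),.2195+r*np.sin(k),h)) for k in a]); print(nm,'L',z(e[e[:,0].argmin()]),'R',z(e[e[:,0].argmax()]),'B',z(e[e[:,1].argmax()]))
"
```

```text
t 14.57 p [0.5357 0.2203 0.1536] psi 77.68 tilt 0.57 q [ 0.29  0.16  1.39 -0.    1.58  0.51] F [-3.9 -1.6 20.2] M [-0.5   0.93  0.58] w 0.0152 gf 30.4
row: [-0.0025 -0.0026  0.0002] turn -0.0201 dpsi 3.6
[ 0.0098  0.0022 -0.9999]
flange top home L [501. 300.] R [696. 288.] B [591. 375.]
flange top 5mm up L [499. 292.] R [695. 278.] B [589. 365.]
collar top L [490. 314.] R [711. 300.] B [591. 397.]
```

View pics/g5.png

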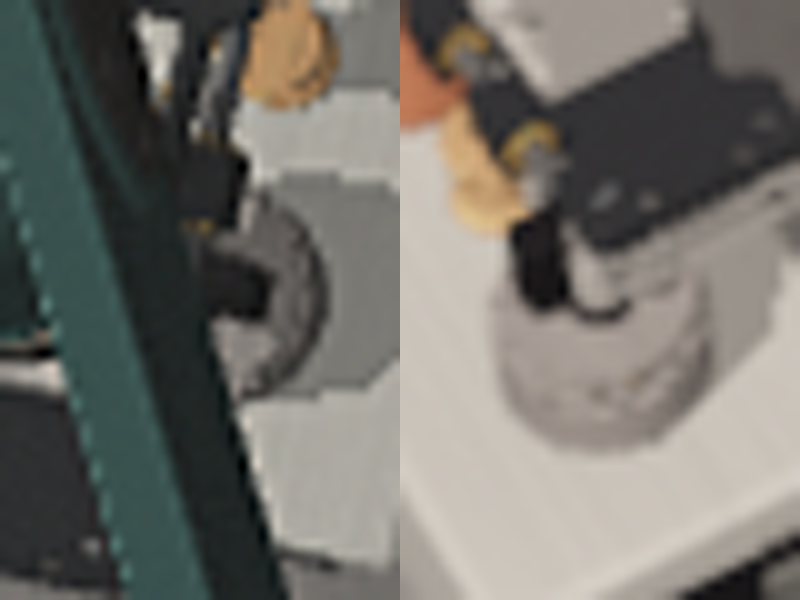

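The cap sits on the collar: the flange's lower edge is at about (591,375) in the side zoom, where it should be when home. The bar has turned across the notch line and the spool is still standing. The wrist reads 20 N against a 12 N spring and the height has stopped changing, so the cap is hard against the collar. I'm handing in.

```bash
python3 -c "
from plant import order
print(order.job_done())"
```

```text
the job is handed in; nothing more can be done
None
```

The cap is on the collar, turned about 87° clockwise to the hard stop, and was handed in at about 15 s, still gripped and pressed down with about 20 N, with its flange seated by height and force readings.

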